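# Make up two watch-repair job trays

### The arm

A 7-joint arm with a two-finger parallel gripper is mounted at the origin on the work surface. World frame = base frame: x ahead of the robot, y to its left, z up, the work surface at z = 0. Lengths are in mm, angles in rad, forces in N, time in s.
With the tool pointing down it reaches from about 425 to 875 mm from the base axis. Payload 4.7 kg.
Tool frame: the origin (TCP) lies midway between the tips of the shut fingers; the grasp point (between the pads) lies 19 mm behind it; z points along the fingers, y is the line along which they close (so a half turn about z gives the same grasp; the last joint's range is limited). The gripper opens to 85 mm and grips with 20 to 120 N. Pads are 22 mm wide; open, the fingers measure 114 mm over their backs; the gripper's body (76 mm by 85 mm) begins 54 mm behind the grasp point. The pads swing forward as they close: fully open they stand 13 mm farther back than shut.
Start: joints at [1.126, 0.321, -0.07, 1.45, 0.023, 1.371, -0.057], TCP at [287.851, -582.809, 231.349] pointing down, gripper open.
Joint ranges: [-2.86, 2.86], [-0.3, 2.09], [-1.38, 1.24], [0.06, 2.45], [-1.56, 4.7], [0.09, 2.05], [-2.69, 2.69]. Speed limits (rad/s): [2.57, 2.57, 3.14, 3.14, 3.14, 3.14, 3.14].

### API

Orientations are given as a rotation vector (axis times angle).
In Python, from rig import robot, cams, nets gives the robot as it stands. The module is installed in compiled form; this text tells all that it offers.
- The arm moves only by the shell command python3 -m crank 'ROWS' [FORCE]. ROWS is JSON, a list that holds one entry, the list of rows, each a list of 7 numbers: the shift along the tool's x, y, z in cm, then the turn, a rotation vector about the tool's x, y, z in rad, then the closure, from -1 (fully open) to 1 (shut), so that 0 is half open. A call has 1 to 8 rows; each row is the pose to reach, as a shift and turn from the pose commanded when the call began, along the tool's axes at that moment; what a row does not reach only later rows make up. A row lasts 1/8 s, in which the tool goes at most 62.5 mm and 10.7 degrees, less where a joint would pass 70% of its speed; a pose out of reach is approached as far as the arm can. A call with a gripper value outside its range is refused whole. The fingers move at their own pace and stop on an object; FORCE is the grip in N (left out, the last holds). Time passes only in rows, so rows that repeat a pose let the fingers close. It gives the time, the measured TCP pose, the force, the opening and the grip force at its end, in the units of the state.
- robot.get_state(): the state, without advancing time (a new reading comes with each control period).
- cams.capture(name): name is "scene" or "side" or "wrist"; returns the picture (400x640x3 uint8, red, green, blue); there is no depth.
- cams.camera_info(name): a dict with "fx", "fy", "cx", "cy" (pixels), "distortion" ([k1, k2, p1, p2, k3] as OpenCV has them; the pictures are not rectified), "cam_to_world" (4x4, takes a point from camera to world coordinates). Camera axes: x right, y up, looking along -z (the intrinsics and any distortion apply to the point x, -y, -z); pixel columns grow to the right and rows downward; lengths in mm; the calibration is good to about 2 mm. A picture is of the moment at which its call begins: read the wrist's pose just before it. camera_info takes no time and is no camera call; for the wrist camera it gives the pose at the moment of the call.
- robot.sign_off(): hands the job in; it is judged then, once.
Trained networks look in the newest picture that a camera, given by its name, has taken for a name from the list of things; names that differ only in an ending like _2 or _b are one class to them, and where a whole thing is asked for, a point or a joint stands for the part that bears it (a point fixed in the world has none). Each returns a list of dicts, best first, with "p" (0 to 1); they miss things now and then, are a little off and sometimes report something else, mostly with a low value. They report only what shows in the picture. A call takes as long as a camera call. They do not tell look-alikes from the thing itself.
- nets.look_for(query, camera): "location" ([x, y, z] in mm, in the coordinates of the camera as it stood for that picture, good to about 4 mm: the middle of the surface that is visible of it).
The state is a dict: "time": time; "q": joint angles; "joint_velocities": joint speeds; "effort": joint torques, N m; "ee_pos": TCP position; "tool_rot": TCP orientation; "contact_force": force on the tool from outside, world axes, zero at the start; "torque": the same for the moment, N m; "width": finger opening in mm; "finger_force": force on a finger pad.
Only numpy, scipy, OpenCV 4.12 (cv2) and the standard library are available. Lean on these libraries where they do the work, as an engineer would, in place of code of your own. Each camera call takes 0.05 s, during which the arm holds its last target. There are 200 camera calls.

### The job

Make up the trays for tomorrow's two jobs, one thing to a compartment, each lying flat and the right way up on the compartment floor. The pocket watch is in for a service and a new glass: it goes in the three-compartment tray with the largest press die and the movement holder; the empty square case only needs a glass, so it goes in the two-compartment tray with the smallest die. Don't drop or tip over the pocket watch, and leave the middle-sized die, the dust cover and the parts canister where they are.

Things in the scene. Friction and masses are not known exactly. Their poses are not given: they have to be found in the camera images.
- tray_three: Low wooden tray, fixed on the mat, 243 x 86 mm, 7 mm high: three compartments in a row along its own y, which lies across the bench, turned up to 9 deg. Origin: centre of its underside (on the mat), z up. Compartment centres: x = 0, y = -80, 0, +80 mm; each is 77 (y) by 80 mm (x) inside; floor 2.5 mm above the underside; rim and dividers 3 mm thick, 4.5 mm above the floor.
- tray_two: Low wooden tray, fixed on the mat, 163 x 86 mm, 7 mm high: two compartments in a row along its own y, which lies across the bench, turned up to 9 deg. Origin: centre of its underside (on the mat), z up. Compartment centres: x = 0, y = -40, +40 mm; each is 77 (y) by 80 mm (x) inside; floor 2.5 mm above the underside; rim and dividers 3 mm thick, 4.5 mm above the floor.
- pocket_watch_c (a point): Brass pocket watch with white dial and hands, dial up on the dark mat (mat top z = 3 mm): round body 48 mm in diameter (widest 4 to 11 mm up), 15 mm thick, 90 g. Crown and bow stick out along its +x to 39 mm from the centre, 6 to 9 mm above its underside. Point: centre of the round body, 7.5 mm above its underside; z up. Plainly gripped across its y.
- cushion_case_c (a point): Empty steel watch case, square, with a round well 29 mm across open to the top and a thin brass ring round it: 41 x 41 mm (bare solid 40 x 40), 14 mm thick, 55 g, lying well up on the mat (mat top z = 3 mm). Point: its centre, 7 mm above its underside; x and y square to its sides.
- large_die_c (a point): The largest of three white plastic press dies: a round disc 52 mm in diameter, 18 mm high, lying flat on the mat, a small dark bore and fine rings on its face. Point: its centre, 9 mm above its underside. 52 g.
- small_die_c (a point): The smallest of three white plastic press dies: a round disc 26 mm in diameter, 18 mm high, lying flat on the mat, a small dark bore and fine rings on its face. Point: its centre, 9 mm above its underside. 14 g.
- middle_die_c (a point): The middle one of three white plastic press dies: a round disc 38 mm in diameter, 18 mm high, lying flat on the mat, a small dark bore and fine rings on its face. Point: its centre, 9 mm above its underside. In neither kit: stays where it is.
- movement_holder_c (a point): Aluminium movement holder on the mat: two jaw blocks with an 8 mm gap, together 44 mm along its x, 34 mm along its y, 16 mm high, with four round studs up to 22 mm; a brass screw with wing nut sticks out along +x to 33 mm from the centre. 70 g. Point: middle of the jaws, 11 mm above its underside. Plainly gripped across its y, on the jaws.
- dust_cover_c (a point): Glass dust cover with a knob on a round white base 62 mm across, 38 mm high in all, over a bare brass movement. Not needed: stays where it is. Point: its centre, 19 mm above its underside.
- canister_c (a point): Closed round aluminium parts canister with a dark window lid, 42 mm across, 22 mm high. Not needed: stays where it is. Point: its centre, 11 mm above its underside.
Not all that is in view belongs to the job. What is shaped like the part that bears movement_holder_c but green is not meant.

How it is judged (in metres and radians):
At the end, for the whole second after the job is handed in: Every compartment of the two trays holds one thing of its tray's kit (any order): centre within 30 mm of the compartment's centre along both tray axes, flat on its floor (height within 3.5 mm, tilt under 4 degrees), right way up, released and still ((y of pocket_watch_c in the frame of tray_three between -0.11 and -0.05 m or y of large_die_c in the frame of tray_three between -0.11 and -0.05 m or y of movement_holder_c in the frame of tray_three between -0.11 and -0.05 m) and (y of pocket_watch_c in the frame of tray_three between -0.03 and 0.03 m or y of large_die_c in the frame of tray_three between -0.03 and 0.03 m or y of movement_holder_c in the frame of tray_three between -0.03 and 0.03 m) and (y of pocket_watch_c in the frame of tray_three between 0.05 and 0.11 m or y of large_die_c in the frame of tray_three between 0.05 and 0.11 m or y of movement_holder_c in the frame of tray_three between 0.05 and 0.11 m) and x of pocket_watch_c in the frame of tray_three between -0.03 and 0.03 m and z of pocket_watch_c in the frame of tray_three between 0.0065 and 0.0135 m and angle between each of pocket_watch_c, large_die_c, movement_holder_c, cushion_case_c, small_die_c's own z axis and vertical below 0.07 rad and linear speed of each of pocket_watch, large_die, movement_holder, cushion_case, small_die below 0.02 m/s and x of large_die_c in the frame of tray_three between -0.03 and 0.03 m and z of large_die_c in the frame of tray_three between 0.008 and 0.015 m and x of movement_holder_c in the frame of tray_three between -0.03 and 0.03 m and z of movement_holder_c in the frame of tray_three between 0.01 and 0.017 m and (y of cushion_case_c in the frame of tray_two between -0.07 and -0.01 m or y of small_die_c in the frame of tray_two between -0.07 and -0.01 m) and (y of cushion_case_c in the frame of tray_two between 0.01 and 0.07 m or y of small_die_c in the frame of tray_two between 0.01 and 0.07 m) and x of cushion_case_c in the frame of tray_two between -0.03 and 0.03 m and z of cushion_case_c in the frame of tray_two between 0.006 and 0.013 m and x of small_die_c in the frame of tray_two between -0.03 and 0.03 m and z of small_die_c in the frame of tray_two between 0.008 and 0.015 m); the robot touches nothing.
It fails at once if the middle die was pushed or taken from its place (over 20 mm) (distance of middle_die_c from where it was at the start of the episode above 0.02 m).
It fails at once if the dust cover was pushed or taken from its place (over 20 mm) (distance of dust_cover_c from where it was at the start of the episode above 0.02 m).
It fails at once if the parts canister was pushed or taken from its place (over 20 mm) (distance of canister_c from where it was at the start of the episode above 0.02 m).
It fails at once if the pocket watch was dropped: let go more than about 25 mm above the mat (height (world z) of pocket_watch_c above 0.04 m and contact force between pocket_watch and the fingers below 0.05 N).
It fails at once if the pocket watch was tipped over (angle between pocket_watch_c's own z axis and vertical above 0.7 rad).
It also fails if it takes over 118 s, if anything falls off the work surface, if the arm or the gripper's body presses on something with over 40 N, if the wrist force passes 120 N, or if a joint passes its speed limit or range.

## Working session

There is one attempt and no reset: what is moved stays moved. The work goes in short steps, Python scripts to look and compute and a shell command to move; the robot and the scene stay as the last step left them, time stands still between calls to the robot, and variables do not carry over. Pictures are saved under pics/ and viewed, at most 14 in all, crops included, and the job is handed in when it is done.

```bash
mkdir -p pics
python3 - <<'E'
from rig import robot,cams,nets
import cv2,numpy as np
s=robot.get_state();print({k:np.round(s[k],3).tolist() for k in('time','ee_pos','tool_rot','width')})
for c in('scene','side'):
    cv2.imwrite(f'pics/{c}0.png',cams.capture(c)[:,:,::-1])
    i=cams.camera_info(c);print(c,i['fx'],np.round(i['cam_to_world'],2).tolist(),i['distortion'])
    M=np.array(i['cam_to_world'])
    for n in('tray_three','tray_two','pocket_watch_c','cushion_case_c','large_die_c','small_die_c','middle_die_c','movement_holder_c','dust_cover_c','canister_c'):
        for d in nets.look_for(n,c)[:3]:
            p=np.array(d['location']);w=M[:3,:3]@p+M[:3,3]
            u=i['cx']+i['fx']*p[0]/-p[2];v=i['cy']+i['fy']*p[1]/p[2]
            print(n,round(d['p'],2),w.round(0).tolist(),round(u),round(v))
E
```

```text
{'time': 0.0, 'ee_pos': [287.596, -582.309, 230.233], 'tool_rot': [-3.057, -0.714, 0.001], 'width': 85.443}
scene 422.9143999593567 [[-0.65, -0.59, 0.49, 1110.66], [0.76, -0.49, 0.43, 576.43], [-0.01, 0.65, 0.76, 1021.21], [0.0, 0.0, 0.0, 1.0]] [0.00594143 0.         0.         0.         0.        ]
tray_three 0.8 [644.0, -173.0, 2.0] 232 206
tray_three 0.71 [444.0, 94.0, 18.0] 339 207
tray_two 0.91 [649.0, 151.0, 5.0] 309 264
pocket_watch_c 0.5 [522.0, -166.0, 21.0] 261 181
pocket_watch_c 0.35 [457.0, 274.0, 18.0] 386 241
cushion_case_c 0.66 [457.0, -77.0, 12.0] 295 184
large_die_c 0.77 [532.0, 346.0, 22.0] 392 272
large_die_c 0.52 [460.0, -253.0, 28.0] 255 157
small_die_c 0.54 [530.0, 189.0, 23.0] 346 240
movement_holder_c 0.66 [300.0, 447.0, 18.0] 467 238
movement_holder_c 0.58 [462.0, 276.0, 18.0] 385 242
movement_holder_c 0.48 [649.0, 322.0, 20.0] 359 297
dust_cover_c 0.63 [537.0, -359.0, 22.0] 217 157
dust_cover_c 0.32 [644.0, -175.0, 6.0] 231 205
canister_c 0.65 [461.0, -255.0, 27.0] 255 157
side 423.70182213677015 [[-0.89, 0.34, -0.31, 143.38], [-0.46, -0.66, 0.6, 677.03], [-0.0, 0.67, 0.74, 830.04], [0.0, 0.0, 0.0, 1.0]] [-0.07280252  0.          0.          0.          0.        ]
tray_three 0.93 [641.0, -172.0, 10.0] 295 134
tray_three 0.19 [446.0, -255.0, 24.0] 366 134
tray_two 0.88 [641.0, 151.0, 7.0] 234 208
pocket_watch_c 0.45 [514.0, -163.0, 19.0] 332 147
cushion_case_c 0.66 [450.0, -86.0, 17.0] 341 171
cushion_case_c 0.43 [643.0, 149.0, 7.0] 233 208
large_die_c 0.56 [526.0, 351.0, 26.0] 224 285
small_die_c 0.65 [532.0, 192.0, 21.0] 261 232
middle_die_c 0.54 [434.0, 94.0, 21.0] 316 218
movement_holder_c 0.76 [293.0, 445.0, 18.0] 299 378
movement_holder_c 0.72 [644.0, 326.0, 22.0] 188 256
movement_holder_c 0.64 [450.0, 277.0, 20.0] 272 274
canister_c 0.55 [446.0, -253.0, 25.0] 366 134
```

Run:
```python
import cv2
a=cv2.imread('pics/scene0.png')[120:330,160:510];b=cv2.imread('pics/side0.png')
cv2.imwrite('pics/sceneA.png',cv2.resize(a,None,fx=2.28,fy=2.28,interpolation=cv2.INTER_CUBIC))
```

```text
(no output)
```

View pics/sceneA.png

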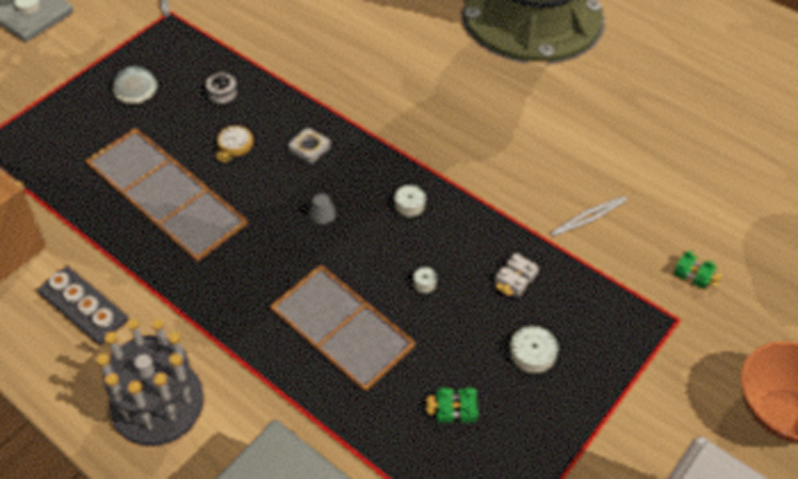

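View pics/side0.png

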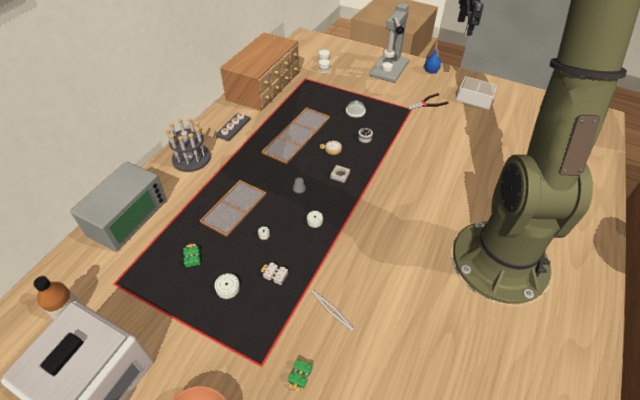

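Candidates by the `sceneA` crop, with full `side` pixels in brackets:
- **Watch:** (235,140) [332,147]. Nothing else looks like it.
- **Canister:** (221,87), not wanted.
- **Dies:** large (534,349) [227,286], middle (410,200) [315,218], small (425,279) [263,232].
- **Movement holder:** the silver one at (518,273) [275,273] is meant. The green ones at (458,404) [191,255] and (695,268) [300,373] are not.
- **Case:** (310,145) [340,173].
- **Grey cone:** (322,208), a loupe to avoid.

I'll move above the right half for a close check.

```bash
python3 -m crank '[[[39,-31,-10,0,0,-1.11,-1],[39,-31,-10,0,0,-1.11,-1],[39,-31,-10,0,0,-1.11,-1],[39,-31,-10,0,0,-1.11,-1],[39,-31,-10,0,0,-1.11,-1],[39,-31,-10,0,0,-1.11,-1],[39,-31,-10,0,0,-1.11,-1],[39,-31,-10,0,0,-1.11,-1]]]' 40
cat > h.py <<'E'
from rig import robot,cams,nets
import cv2,numpy as np
from scipy.spatial.transform import Rotation as Ro
def snap(name,file=None,scale=1):
    i=cams.camera_info(name);im=cams.capture(name)
    if file: cv2.imwrite('pics/'+file,cv2.resize(im[:,:,::-1],None,fx=scale,fy=scale,interpolation=cv2.INTER_CUBIC))
    return im,i
def pix2w(i,u,v,z):
    K=np.array([[i['fx'],0,i['cx']],[0,i['fy'],i['cy']],[0,0,1]])
    p=cv2.undistortPoints(np.array([[[u,v]]],float),K,np.array(i['distortion'],float))[0,0]
    M=np.array(i['cam_to_world']);d=M[:3,:3]@[p[0],-p[1],-1];o=M[:3,3]
    return (o+d*(z-o[2])/d[2])
def find(i,cam,names):
    M=np.array(i['cam_to_world'])
    for n in names:
        for d in nets.look_for(n,cam)[:3]:
            p=np.array(d['location']);w=M[:3,:3]@p+M[:3,3]
            print(n,round(d['p'],2),w.round(0).tolist(),round(i['cx']+i['fx']*p[0]/-p[2]),round(i['cy']+i['fy']*p[1]/p[2]))
def rows(x,y,z,yaw):
    """shift (cm) and turn in tool axes to reach TCP x,y,z, tool x at yaw deg, z down"""
    s=robot.get_state();R=Ro.from_rotvec(s['tool_rot']).as_matrix();p=np.array(s['ee_pos'])
    c,t=np.cos(np.radians(yaw)),np.sin(np.radians(yaw))
    T=np.array([[c,t,0],[t,-c,0],[0,0,-1]])
    sh=R.T@(np.array([x,y,z])-p)/10
    print('at',p.round(1),'yaw',round(np.degrees(np.arctan2(R[1,0],R[0,0])),1),'q7',round(s['q'][6],2),'shift',sh.round(2),'turn',Ro.from_matrix(R.T@T).as_rotvec().round(3),'n',round(np.linalg.norm(sh)/6.25,1))
E
python3 - <<'E'
from h import *
rows(500,-130,330,90)
im,i=snap('wrist','w1.png')
print(np.round(i['cam_to_world'],2).tolist())
find(i,'wrist',['tray_three','pocket_watch_c','cushion_case_c','canister_c','dust_cover_c'])
E
```

```text
time: 2.1
ee_pos: [497.4, -137.5, 330.5]
tool_rot: [2.223, 2.218, -0.0]
contact_force: [1.5, -0.4, -0.4]
width: 85.4
finger_force: 0.0
at [ 497.4 -137.5  330.5] yaw 89.9 q7 0.21 shift [0.75 0.26 0.05] turn [ 0.001  0.001 -0.002] n 0.1
[[1.0, 0.0, -0.0, 496.58], [-0.0, 0.96, 0.28, -65.16], [0.0, -0.28, 0.96, 471.81], [0.0, 0.0, 0.0, 1.0]]
tray_three 0.85 [638.0, -165.0, 4.0] 403 183
pocket_watch_c 0.78 [513.0, -167.0, 19.0] 329 186
cushion_case_c 0.62 [448.0, -77.0, 13.0] 289 130
canister_c 0.56 [450.0, -253.0, 24.0] 293 236
dust_cover_c 0.75 [527.0, -360.0, 25.0] 337 291
dust_cover_c 0.35 [642.0, 89.0, 7.0] 421 8
```

View pics/w1.png

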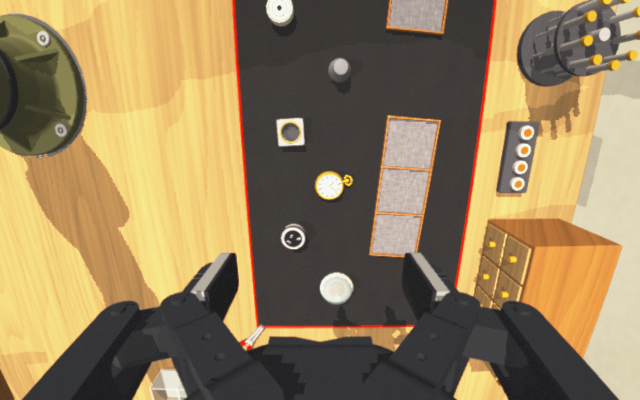

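The wrist view shows the watch at (329,186) with its crown toward (348,180). The case is at (290,132), the canister at (293,237), the dust cover at (336,289) and the loupe at (340,68). Tray three's corners are about (388,115), (440,121), (421,258) and (371,254). The watch is confirmed.

Run:
```python
from h import *
i=cams.camera_info('wrist')
w=pix2w(i,329,186,18);c=pix2w(i,348,180,10.5)
print('watch',w.round(1),'crown',np.degrees(np.arctan2(*(c-w)[[1,0]])).round(1))
P=np.array([pix2w(i,*p,10) for p in((388,115),(440,121),(421,258),(371,254))])
d=P[0]+P[1]-P[2]-P[3];print('tray3',P.mean(0).round(1),'yaw',np.degrees(np.arctan2(-d[0],d[1])).round(1),np.linalg.norm(d)/2,np.linalg.norm(P[1]-P[0]))
print('case',pix2w(i,290,132,17).round(1))
# refine crown direction by colour
im=cams.capture('wrist');cv2.imwrite('pics/w1c.png',cv2.resize(im[100:260,260:460,::-1],None,fx=4,fy=4,interpolation=cv2.INTER_CUBIC))
rows(w[0],w[1],60,17)
```

```text
watch [ 510.4 -169.4   18. ] crown 14.9
tray3 [ 638.9 -181.3   10. ] yaw -2.7 239.95130875004924 84.2100874569598
case [448.9 -82.8  17. ]
at [ 496.1 -141.   329.3] yaw 89.7 q7 0.21 shift [-2.82  1.46 26.93] turn [-1.000e-03  1.000e-03  1.269e+00] n 4.3
```

View pics/w1c.png

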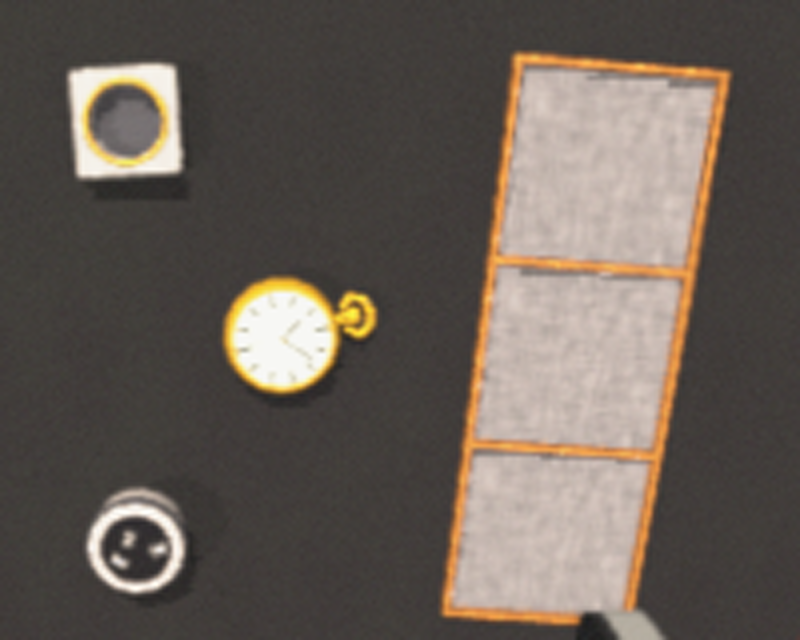

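```bash
python3 -m crank '[[[-2.5,1.6,22,0,0,1.29,-1],[-2.5,1.6,22,0,0,1.29,-1],[-2.5,1.6,22,0,0,1.29,-1],[-2.5,1.6,22,0,0,1.29,-1],[-2.5,1.6,22,0,0,1.29,-1],[-2.5,1.6,22,0,0,1.29,-1],[-2.5,1.6,22,0,0,1.29,-1],[-2.5,1.6,22,0,0,1.29,-1]]]' 40
python3 - <<'E'
from h import *
im,i=snap('wrist','w2.png')
for d in nets.look_for('pocket_watch_c','wrist')[:2]:
    p=np.array(d['location']);M=np.array(i['cam_to_world']);print(d['p'],(M[:3,:3]@p+M[:3,3]).round(1))
P=np.array([[389,113.8]])
rows(512,-166,4,15)
E
```

```text
time: 3.45
ee_pos: [512.0, -165.9, 109.3]
tool_rot: [3.111, 0.435, -0.001]
contact_force: [0.3, 0.1, 0.6]
width: 85.6
finger_force: 0.0
0.97 [ 516.5 -165.9   18.5]
0.66 [ 452.6 -248.    27.5]
at [ 512.3 -165.4  109.5] yaw 16.0 q7 -1.1 shift [-0.04  0.05 10.55] turn [0.    0.    0.018] n 1.7
```

View pics/w2.png

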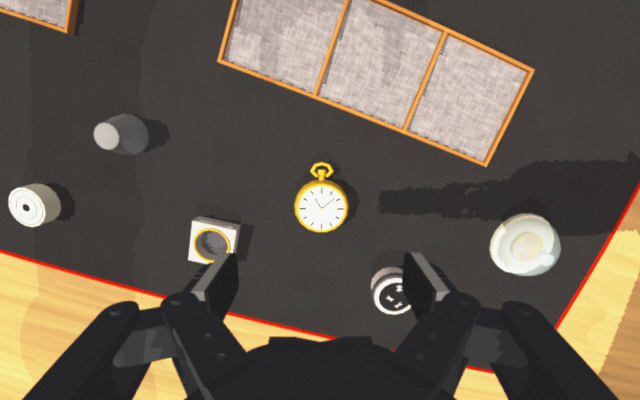

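The watch is centred between the fingers at (321,206), with its crown straight along tool x at (321,172). Descending and gripping.

```bash
python3 -m crank '[[[0.3,0,5,0,0,0,-1],[0.3,0,9,0,0,0,-1],[0.3,0,10.5,0,0,0,-1],[0.3,0,10.5,0,0,0,-1],[0.3,0,10.5,0,0,0,0.9],[0.3,0,10.5,0,0,0,0.9],[0.3,0,10.5,0,0,0,0.9],[0.3,0,10.5,0,0,0,0.9]]]' 40
```

```text
time: 4.55
ee_pos: [516.9, -164.1, 6.8]
tool_rot: [3.109, 0.436, 0.004]
contact_force: [-1.5, 1.2, 6.8]
width: 45.4
finger_force: 39.9
```

```bash
python3 -m crank '[[[0,0,-0.5,0,0,0,0.9],[0,0,-1.2,0,0,0,0.9],[0,0,-2,0,0,0,0.9],[0,0,-2,0,0,0,0.9]]]'
python3 - <<'E'
from h import *
im,i=snap('wrist');cv2.imwrite('pics/w3.png',cv2.resize(im[100:330,160:480,::-1],None,fx=2.4,fy=2.4))
find(i,'wrist',['pocket_watch_c'])
E
```

```text
time: 5.05
ee_pos: [516.3, -163.8, 25.6]
tool_rot: [3.11, 0.436, 0.002]
contact_force: [-0.4, -0.6, -1.1]
width: 45.1
finger_force: 41.0
pocket_watch_c 0.93 [518.0, -164.0, 38.0] 322 265
```

View pics/w3.png

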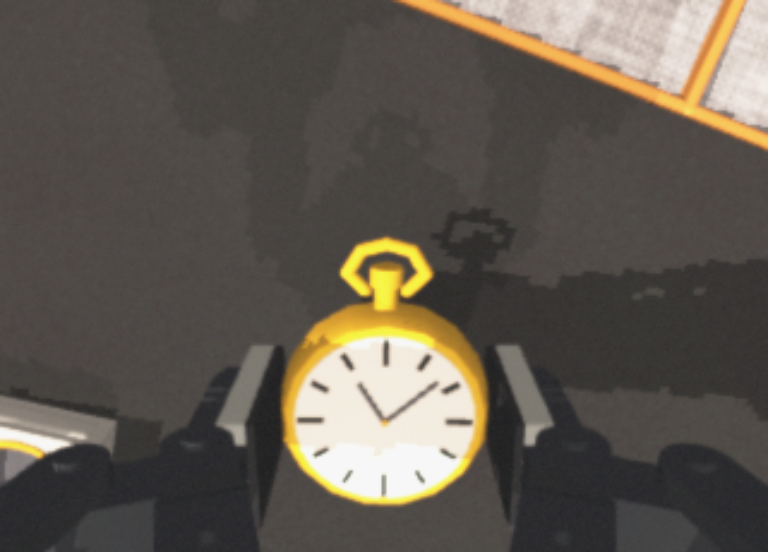

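Run:
```python
from h import *
rows(635,-258,70,87)
i=cams.camera_info('scene')
P=np.array([pix2w(i,u/2.28+160,v/2.28+120,10) for u,v in((246,222),(198,259),(87,160),(137,129))])
d=P[0]+P[1]-P[2]-P[3];print('tray3',P.mean(0).round(1),'yaw',np.degrees(np.arctan2(-d[0],d[1])).round(1),np.linalg.norm(d)/2,np.linalg.norm(P[1]-P[0]))
P=np.array([pix2w(i,u/2.28+160,v/2.28+120,10) for u,v in((414,345),(369,387),(272,306),(320,267))])
d=P[0]+P[1]-P[2]-P[3];print('tray2',P.mean(0).round(1),'yaw',np.degrees(np.arctan2(-d[0],d[1])).round(1),np.linalg.norm(d)/2,np.linalg.norm(P[1]-P[0]))
i=dict(cams.camera_info('wrist'));i['cam_to_world']=np.array([[1,0,0,496.58],[0,.96,.28,-65.16],[0,-.28,.96,471.81],[0,0,0,1]])
P=np.array([pix2w(i,*p,10) for p in((389,113.8),(442.3,118.3),(419,255.5),(371.3,253.3))])
d=P[0]+P[1]-P[2]-P[3];print('tray3',P.mean(0).round(1),'yaw',np.degrees(np.arctan2(-d[0],d[1])).round(1),np.linalg.norm(d)/2,np.linalg.norm(P[1]-P[0]))
```

```text
at [ 515.6 -163.6   24.8] yaw 16.0 q7 -1.16 shift [ 8.88 12.36 -4.52] turn [ 0.    0.   -1.24] n 2.5
tray3 [ 639.6 -174.    10. ] yaw -4.6 243.58480337658457 83.28336171000254
tray2 [645.8 152.2  10. ] yaw -3.7 163.27591304802928 78.07900636080073
tray3 [ 640.6 -172.4   10. ] yaw -3.6 240.01680745947556 86.01294171128248
```

```bash
python3 -m crank '[[[0,0,-4.5,0,0,0,0.9],[8.9,12.2,-4.5,0,0,-1.22,0.9],[8.9,12.2,-4.5,0,0,-1.22,0.9],[8.9,12.2,-4.5,0,0,-1.22,0.9],[8.9,12.2,-4.5,0,0,-1.22,0.9],[8.9,12.2,-4.5,0,0,-1.22,0.9],[8.9,12.2,-4.5,0,0,-1.22,0.9],[8.9,12.2,-4.5,0,0,-1.22,0.9]]]'
python3 - <<'E'
from h import *
im,i=snap('wrist');cv2.imwrite('pics/w4.png',im[:,:,::-1])
find(i,'wrist',['pocket_watch_c','tray_three'])
rows(634,-257,10,86)
E
```

```text
time: 6.15
ee_pos: [634.3, -256.4, 68.8]
tool_rot: [-2.295, -2.143, 0.001]
contact_force: [0.4, 0.1, -1.6]
width: 44.8
finger_force: 41.6
pocket_watch_c 0.56 [634.0, -255.0, 82.0] 321 268
tray_three 0.93 [640.0, -178.0, 5.0] 321 112
at [ 634.4 -256.4   69. ] yaw 85.8 q7 0.05 shift [-0.07 -0.03  5.9 ] turn [-0.001 -0.001 -0.004] n 0.9
```

View pics/w4.png

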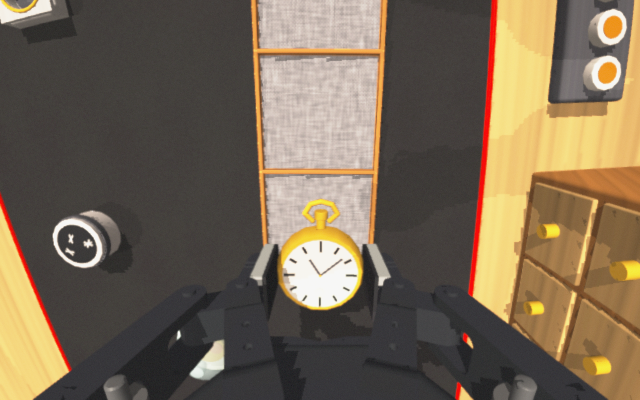

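The tray's lower divider is at row 172, between columns 264 and 377, which is centred on the tool. The watch at (320,270) is level.

```bash
python3 - <<'E'
from h import *
i=cams.camera_info('wrist')
for p in ((320,172),(319,51)): print(pix2w(i,*p,10).round(1))
E
python3 -m crank '[[[0,0,3,0,0,0,0.9],[0,0,5,0,0,0,0.9],[0,0,5.6,0,0,0,0.9],[0,0,5.8,0,0,0,0.9],[0,0,5.8,0,0,0,0.9]]]'
```

```text
[ 636.5 -218.5   10. ]
[ 641.7 -139.4   10. ]
time: 6.92
ee_pos: [635.4, -256.5, 12.5]
tool_rot: [2.299, 2.139, 0.001]
contact_force: [0.1, 0.1, -1.1]
width: 45.6
finger_force: 41.5
```

```bash
python3 -m crank '[[[-0.8,0,0,0,0,0,0.9],[-0.8,0,0.15,0,0,0,0.9],[-0.8,0,0.25,0,0,0,0.9],[-0.8,0,0.25,0,0,0,0.9]]]'
```

```text
time: 7.42
ee_pos: [634.3, -264.6, 9.5]
tool_rot: [2.3, 2.14, -0.0]
contact_force: [0.7, -0.2, 0.1]
width: 45.2
finger_force: 41.7
```

```bash
python3 -m crank '[[[0,0,0.05,0,0,0,0.9],[0,0,0.05,0,0,0,-0.4],[0,0,0.05,0,0,0,-0.4],[0,0,0,0,0,0,-0.4],[0,0,-4,0,0,0,-0.4],[0,0,-10,0,0,0,-1],[0,0,-15,0,0,0,-1],[0,0,-15,0,0,0,-1]]]'
python3 - <<'E'
from h import *
im,i=snap('wrist');cv2.imwrite('pics/w5.png',im[:,:,::-1])
find(i,'wrist',['pocket_watch_c','tray_three','cushion_case_c'])
rows(449,-81,110,90)
E
```

```text
time: 8.43
ee_pos: [637.4, -264.8, 165.2]
tool_rot: [2.293, 2.134, 0.006]
contact_force: [0.2, 0.3, -0.4]
width: 85.3
finger_force: 0.0
pocket_watch_c 0.89 [636.0, -265.0, 24.0] 318 195
tray_three 0.94 [640.0, -167.0, 3.0] 315 95
cushion_case_c 0.85 [450.0, -80.0, 9.0] 99 8
at [ 633.2 -264.2  157.5] yaw 85.9 q7 0.1 shift [ 16.94 -19.68   4.81] turn [-0.003 -0.001 -0.072] n 4.2
```

View pics/w5.png

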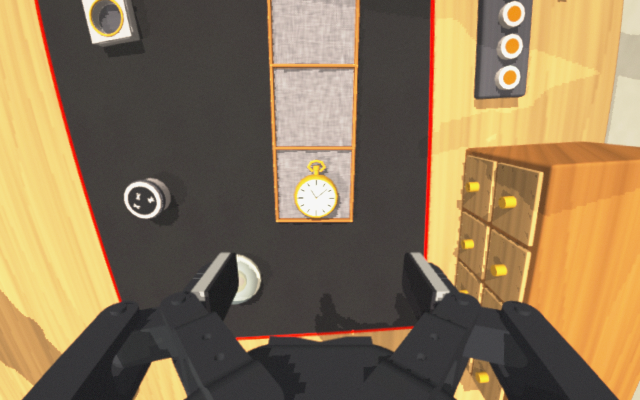

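The watch lies flat in the end compartment at (316,195), with the crown just short of the divider at row 148. Next is the case.

```bash
python3 -m crank '[[[16.9,-19.7,4.8,0,0,-0.12,-1],[16.9,-19.7,4.8,0,0,-0.12,-1],[16.9,-19.7,4.8,0,0,-0.12,-1],[16.9,-19.7,4.8,0,0,-0.12,-1],[16.9,-19.7,4.8,0,0,-0.12,-1],[16.9,-19.7,4.8,0,0,-0.12,-1]]]'
python3 - <<'E'
from h import *
im,i=snap('wrist');cv2.imwrite('pics/w6.png',im[:,:,::-1])
find(i,'wrist',['cushion_case_c'])
rows(449,-81,5,93)
g=im.min(2)>110; g[:120]=0;g[280:]=0;g[:,:250]=0;g[:,400:]=0
c=max(cv2.findContours(g.astype(np.uint8),0,2)[0],key=cv2.contourArea);r=cv2.minAreaRect(c);print(r)
b=np.array([pix2w(i,*p,17) for p in cv2.boxPoints(r)]);print(b.round(1).tolist(),b.mean(0))
E
```

```text
time: 9.38
ee_pos: [449.2, -81.6, 110.6]
tool_rot: [-2.167, -2.275, 0.002]
contact_force: [0.6, -0.9, 0.6]
width: 85.5
finger_force: 0.0
cushion_case_c 0.91 [447.0, -75.0, 16.0] 319 201
at [451.  -82.7 111.5] yaw 92.7 q7 0.14 shift [ 0.18 -0.2  10.65] turn [ 0.001 -0.    -0.006] n 1.7
((322.0, 204.0), (46.0, 48.0), 90.0)
[[428.6, -58.3, 17.0], [469.4, -56.3, 17.0], [472.5, -97.9, 17.0], [429.8, -100.0, 17.0]] [450.05999528 -78.1125811   17.        ]
```

View pics/w6.png

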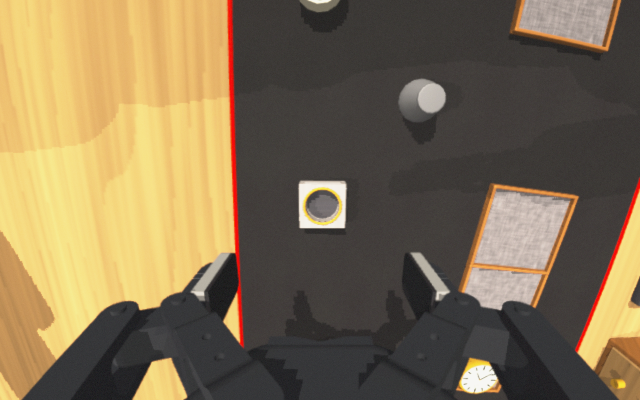

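The case is at (322,204), square to the fingers and centred. Gripping it.

```bash
python3 -m crank '[[[0.3,0,5,0,0,0,-1],[0.3,0,9,0,0,0,-1],[0.3,0,10.4,0,0,0,-1],[0.3,0,10.4,0,0,0,-1],[0.3,0,10.4,0,0,0,0.9],[0.3,0,10.4,0,0,0,0.9],[0.3,0,10.4,0,0,0,0.9],[0.3,0,10.4,0,0,0,0.9]]]' 40
python3 -m crank '[[[0,0,-1,0,0,0,0.9],[0,0,-6,0,0,0,0.9],[0,0,-6,0,0,0,0.9]]]'
python3 - <<'E'
from h import *
rows(644,110,70,86)
E
```

```text
time: 10.48
ee_pos: [450.8, -79.1, 8.5]
tool_rot: [2.166, 2.272, 0.001]
contact_force: [-1.3, 0.9, 5.1]
width: 38.4
finger_force: 40.2
time: 10.85
ee_pos: [452.9, -79.2, 71.0]
tool_rot: [2.162, 2.269, 0.004]
contact_force: [1.0, -0.4, -2.2]
width: 38.9
finger_force: 40.7
at [452.9 -79.2  71. ] yaw 92.7 q7 0.08 shift [17.99 20.    0.18] turn [0.007 0.003 0.118] n 4.3
```

```bash
python3 -m crank '[[[18,20,-3,0,0,0.118,0.9],[18,20,-3,0,0,0.118,0.9],[18,20,-3,0,0,0.118,0.9],[18,20,-3,0,0,0.118,0.9],[18,20,-2,0,0,0.118,0.9],[18,20,0,0,0,0.118,0.9],[18,20,0,0,0,0.118,0.9]]]'
python3 - <<'E'
from h import *
im,i=snap('wrist');cv2.imwrite('pics/w7.png',im[:,:,::-1])
find(i,'wrist',['cushion_case_c','tray_two'])
rows(642,110,11,86)
E
```

```text
time: 11.72
ee_pos: [638.1, 108.7, 63.9]
tool_rot: [-2.297, -2.14, 0.01]
contact_force: [-0.8, -0.4, -1.2]
width: 38.7
finger_force: 40.7
cushion_case_c 0.69 [636.0, 112.0, 72.0] 317 259
tray_two 0.93 [650.0, 176.0, 7.0] 331 128
at [640.4 109.   67.1] yaw 85.9 q7 -0.57 shift [0.12 0.15 5.61] turn [-0.     0.001 -0.002] n 0.9
```

View pics/w7.png

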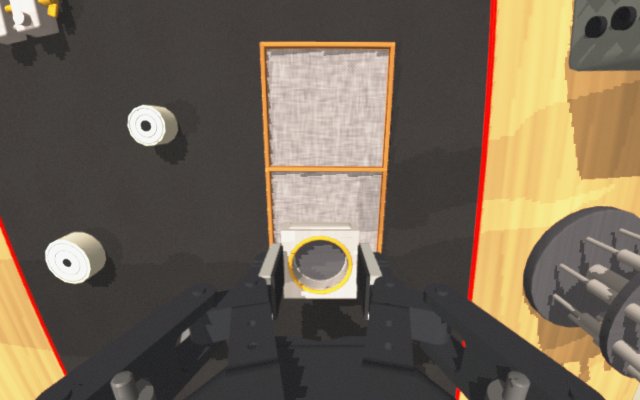

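The case at (320,265) is held level. Tray two's divider is at row 169, between columns 268 and 386, with its centre slightly right of the tool.

```bash
python3 - <<'E'
from h import *
i=cams.camera_info('wrist')
for p in ((327,169),(327,45)): print(pix2w(i,*p,10).round(1))
E
python3 -m crank '[[[0,0.4,3,0,0,0,0.9],[0,0.4,5,0,0,0,0.9],[0,0.4,5.3,0,0,0,0.9],[0,0.4,5.3,0,0,0,0.9],[0,0.4,5.3,0,0,0,0.9]]]'
```

```text
[647.6 148.9  10. ]
[652.8 228.6  10. ]
time: 12.5
ee_pos: [645.6, 110.8, 15.3]
tool_rot: [2.297, 2.142, 0.002]
contact_force: [0.5, 0.5, -0.3]
width: 38.2
finger_force: 40.7
```

```bash
python3 -m crank '[[[0,0,0.3,0,0,0,0.9],[0,0,0.45,0,0,0,0.9],[0,0,0.45,0,0,0,0.9],[0,0,0.45,0,0,0,-0.2],[0,0,0.45,0,0,0,-0.2],[0,0,0.4,0,0,0,-0.2],[0,0,-4,0,0,0,-0.2],[0,0,-10,0,0,0,-1]]]'
python3 - <<'E'
from h import *
im,i=snap('wrist');cv2.imwrite('pics/w8.png',im[:,:,::-1])
find(i,'wrist',['cushion_case_c','tray_two','small_die_c','middle_die_c','large_die_c','movement_holder_c'])
rows(530,190,90,86)
E
```

```text
time: 13.5
ee_pos: [643.4, 110.0, 113.3]
tool_rot: [-2.296, -2.141, 0.005]
contact_force: [0.5, 0.2, 0.6]
width: 67.8
finger_force: 0.0
cushion_case_c 0.96 [643.0, 113.0, 17.0] 320 204
tray_two 0.71 [646.0, 172.0, 11.0] 319 134
small_die_c 0.58 [531.0, 191.0, 16.0] 176 121
middle_die_c 0.64 [442.0, 95.0, 19.0] 101 238
movement_holder_c 0.69 [461.0, 271.0, 15.0] 61 16
at [643.8 109.9 112.4] yaw 86.0 q7 -0.55 shift [  7.19 -11.91   2.27] turn [-0.003  0.001 -0.   ] n 2.3
```

View pics/w8.png

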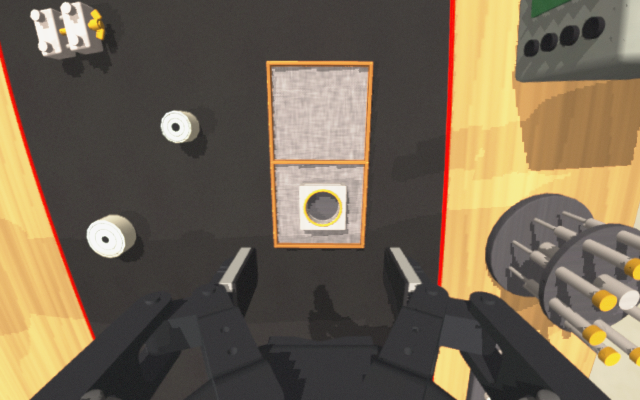

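The case sits flat in the near compartment at (322,207). The small die is at (178,126) and the middle die at (108,236). Going to the small die.

```bash
python3 -m crank '[[[7.2,-11.8,0,0,0,0,-1],[7.2,-11.8,0,0,0,0,-1],[7.2,-11.8,0,0,0,0,-1],[7.2,-11.8,0,0,0,0,-1]]]'
cat >> h.py <<'E'
def blob(im,i,z,x0=250,x1=400,y0=120,y1=285):
    g=np.zeros(im.shape[:2],np.uint8);g[y0:y1,x0:x1]=(im.min(2)>120)[y0:y1,x0:x1]
    c=max(cv2.findContours(g,0,2)[0],key=cv2.contourArea);(u,v),r=cv2.minEnclosingCircle(c)
    print('blob',round(u),round(v),'r',round(r,1),pix2w(i,u,v,z).round(1),cv2.minAreaRect(c))
E
python3 - <<'E'
from h import *
im,i=snap('wrist');find(i,'wrist',['small_die_c']);blob(im,i,18)
rows(531,190,7,86)
E
```

```text
time: 14.35
ee_pos: [531.3, 190.6, 113.4]
tool_rot: [2.296, 2.144, -0.002]
contact_force: [1.0, -0.4, 1.2]
width: 85.4
finger_force: 0.0
small_die_c 0.69 [525.0, 191.0, 20.0] 313 208
small_die_c 0.29 [646.0, 178.0, 9.0] 447 209
blob 318 209 r 16.2 [529.2 189.7  18. ] ((318.5, 208.5), (31.0, 29.0), 90.0)
at [533.3 189.  113.6] yaw 85.9 q7 -0.69 shift [ 0.09 -0.23 10.66] turn [-0.     0.001 -0.002] n 1.7
```

```bash
python3 -m crank '[[[0,-0.3,5,0,0,0,-1],[0,-0.3,9,0,0,0,-1],[0,-0.3,10.4,0,0,0,-1],[0,-0.3,10.4,0,0,0,-1],[0,-0.3,10.4,0,0,0,0.9],[0,-0.3,10.4,0,0,0,0.9],[0,-0.3,10.4,0,0,0,0.9],[0,-0.3,10.4,0,0,0,0.9]]]' 25
python3 -m crank '[[[0,0,-1,0,0,0,0.9],[0,0,-6,0,0,0,0.9],[0,0,-6,0,0,0,0.9]]]'
python3 - <<'E'
from h import *
rows(650,189,70,86)
E
```

```text
time: 15.45
ee_pos: [529.8, 190.8, 11.1]
tool_rot: [2.297, 2.142, 0.001]
contact_force: [-0.9, 0.4, 5.1]
width: 24.2
finger_force: 24.4
time: 15.82
ee_pos: [531.9, 192.3, 74.3]
tool_rot: [2.295, 2.14, 0.01]
contact_force: [0.3, 0.6, -1.2]
width: 24.3
finger_force: 24.7
at [531.9 192.3  74.3] yaw 86.0 q7 -0.72 shift [ 0.49 11.8   0.51] turn [ 0.007 -0.002  0.   ] n 1.9
```

```bash
python3 -m crank '[[[0,11.9,0,0,0,0,0.9],[0,11.9,0,0,0,0,0.9],[0,11.9,0,0,0,0,0.9],[0,11.9,4,0,0,0,0.9],[0,11.9,5.2,0,0,0,0.9],[0,11.9,5.2,0,0,0,0.9]]]'
python3 - <<'E'
from h import *
rows(650,189,13.5,86)
E
```

```text
time: 16.58
ee_pos: [646.5, 182.4, 17.4]
tool_rot: [-2.296, -2.143, 0.003]
contact_force: [0.4, -0.4, 0.2]
width: 24.6
finger_force: 24.7
at [646.5 182.4  17.4] yaw 86.0 q7 -0.71 shift [0.68 0.31 0.39] turn [-0.002  0.001  0.001] n 0.1
```

```bash
python3 -m crank '[[[0.6,0.3,0.2,0,0,0,0.9],[0.6,0.3,0.4,0,0,0,0.9],[0.6,0.3,0.4,0,0,0,0.9],[0.6,0.3,0.4,0,0,0,0.2],[0.6,0.3,0.4,0,0,0,0.2],[0.6,0.3,0.3,0,0,0,0.2],[0.6,0.3,-4,0,0,0,0],[0.6,0.3,-10,0,0,0,-1]]]'
python3 - <<'E'
from h import *
im,i=snap('wrist')
find(i,'wrist',['small_die_c','large_die_c','movement_holder_c']);blob(im,i,23)
rows(528,348,110,86)
E
```

```text
time: 17.58
ee_pos: [650.0, 187.5, 117.4]
tool_rot: [-2.296, -2.141, 0.006]
contact_force: [1.2, 0.5, 0.4]
width: 59.4
finger_force: 0.0
small_die_c 0.95 [650.0, 186.0, 23.0] 321 209
large_die_c 0.73 [528.0, 344.0, 19.0] 143 16
movement_holder_c 0.91 [455.0, 270.0, 17.0] 80 126
blob 318 199 r 56.0 [647.5 195.5  23. ] ((318.0, 199.5), (77.0, 86.0), 90.0)
at [652.3 188.7 120.1] yaw 86.0 q7 -0.67 shift [ 15.02 -13.52   0.98] turn [ 0.003 -0.001 -0.   ] n 3.2
```

```bash
python3 -m crank '[[[15,-13.5,0.5,0,0,0,-1],[15,-13.5,0.5,0,0,0,-1],[15,-13.5,0.5,0,0,0,-1],[15,-13.5,0.5,0,0,0,-1],[15,-13.5,0.5,0,0,0,-1]]]'
python3 - <<'E'
from h import *
im,i=snap('wrist');find(i,'wrist',['large_die_c']);blob(im,i,19)
rows(527,346,8,86)
E
```

```text
time: 18.4
ee_pos: [525.9, 347.7, 112.0]
tool_rot: [-2.295, -2.145, 0.003]
contact_force: [-0.0, -0.1, 0.1]
width: 85.4
finger_force: 0.0
large_die_c 0.75 [522.0, 351.0, 19.0] 316 205
blob 320 206 r 30.5 [525.  350.1  19. ] ((319.5, 205.5), (59.0, 59.0), 90.0)
at [528.5 345.  112.2] yaw 85.8 q7 -0.98 shift [ 0.11 -0.16 10.42] turn [-0.     0.002 -0.003] n 1.7
```

```bash
python3 -m crank '[[[0.3,-0.1,5,0,0,0,-1],[0.3,-0.1,9,0,0,0,-1],[0.3,-0.1,10.7,0,0,0,-1],[0.3,-0.1,10.7,0,0,0,-1],[0.3,-0.1,10.7,0,0,0,0.9],[0.3,-0.1,10.7,0,0,0,0.9],[0.3,-0.1,10.7,0,0,0,0.9],[0.3,-0.1,10.7,0,0,0,0.9]]]' 40
python3 -m crank '[[[0,0,-1,0,0,0,0.9],[0,0,-6,0,0,0,0.9],[0,0,-9,0,0,0,0.9],[0,0,-9,0,0,0,0.9]]]'
python3 - <<'E'
from h import *
find(cams.camera_info('wrist'),'wrist',[])
im,i=snap('wrist');find(i,'wrist',['large_die_c'])
rows(644.5,-99,100,86)
E
```

```text
time: 19.5
ee_pos: [527.6, 351.2, 8.3]
tool_rot: [2.297, 2.141, 0.005]
contact_force: [0.0, 0.1, 6.1]
width: 49.9
finger_force: 41.4
time: 20.0
ee_pos: [527.8, 351.8, 99.6]
tool_rot: [2.297, 2.141, 0.009]
contact_force: [-0.5, -0.3, -0.8]
width: 50.0
finger_force: 42.0
large_die_c 0.92 [522.0, 352.0, 111.0] 310 268
at [526.2 350.   96.1] yaw 86.0 q7 -0.99 shift [-43.96  14.94  -0.36] turn [ 0.     0.001 -0.   ] n 7.4
```

```bash
python3 -m crank '[[[-44,14.9,0,0,0,0,0.9],[-44,14.9,0,0,0,0,0.9],[-44,14.9,0,0,0,0,0.9],[-44,14.9,0,0,0,0,0.9],[-44,14.9,0,0,0,0,0.9],[-44,14.9,0,0,0,0,0.9],[-44,14.9,0,0,0,0,0.9],[-44,14.9,0,0,0,0,0.9]]]'
python3 -m crank '[[[0,0,0,0,0,0,0.9],[0,0,0,0,0,0,0.9]]]'
python3 - <<'E'
from h import *
rows(644.5,-99,20,86)
im,i=snap('wrist');cv2.imwrite('pics/w9.png',im[:,:,::-1])
E
```

```text
time: 21.1
ee_pos: [643.1, -105.3, 93.7]
tool_rot: [-2.304, -2.134, 0.006]
contact_force: [0.1, 0.5, -0.4]
width: 50.0
finger_force: 42.0
time: 21.35
ee_pos: [643.3, -96.9, 95.1]
tool_rot: [-2.294, -2.143, 0.001]
contact_force: [-0.1, 0.4, -0.7]
width: 50.0
finger_force: 42.0
at [643.3 -96.9  95.1] yaw 86.1 q7 -0.22 shift [-0.22  0.15  7.51] turn [-0.002 -0.002  0.002] n 1.2
```

View pics/w9.png

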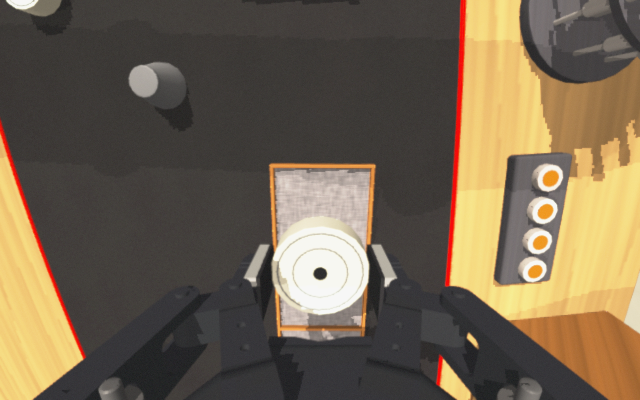

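The die is held level over the end compartment, with the tray end edge at row 166 and the divider at row 327, and is centred on it.

```bash
python3 - <<'E'
from h import *
i=cams.camera_info('wrist');print(pix2w(i,322,167,10).round(1),pix2w(i,321,327,10).round(1))
E
python3 -m crank '[[[-0.2,0.1,5,0,0,0,0.9],[-0.2,0.1,7,0,0,0,0.9],[-0.2,0.1,8,0,0,0,0.9],[-0.2,0.1,8,0,0,0,0.9],[-0.2,0.1,8,0,0,0,0.9]]]'
```

```text
[646.9 -58.9  10. ] [ 635.9 -214.2   10. ]
time: 22.02
ee_pos: [646.1, -100.8, 17.6]
tool_rot: [2.296, 2.141, 0.002]
contact_force: [-0.6, 0.6, -0.6]
width: 50.2
finger_force: 42.0
```

```bash
python3 -m crank '[[[0,0,0.4,0,0,0,0.9],[0,0,0.6,0,0,0,0.9],[0,0,0.65,0,0,0,0.9],[0,0,0.65,0,0,0,-0.5],[0,0,0.6,0,0,0,-0.5],[0,0,0.4,0,0,0,-0.5],[0,0,-4,0,0,0,-0.7],[0,0,-10,0,0,0,-1]]]'
python3 - <<'E'
from h import *
im,i=snap('wrist');find(i,'wrist',['large_die_c','pocket_watch_c'])
rows(456,273,120,86)
E
```

```text
time: 23.02
ee_pos: [643.6, -101.1, 115.6]
tool_rot: [-2.295, -2.14, 0.003]
contact_force: [1.9, -0.5, 0.6]
width: 85.4
finger_force: 0.0
large_die_c 0.96 [642.0, -102.0, 22.0] 319 210
pocket_watch_c 0.73 [638.0, -245.0, 16.0] 325 339
pocket_watch_c 0.2 [444.0, 83.0, 15.0] 29 -18
at [ 647.9 -100.8  120.6] yaw 86.0 q7 -0.2 shift [ 35.95 -21.75  -0.14] turn [ 0.008  0.001 -0.   ] n 6.7
```

```bash
python3 -m crank '[[[36,-21.8,0,0,0,-0.6,-1],[36,-21.8,0,0,0,-0.6,-1],[36,-21.8,0,0,0,-0.6,-1],[36,-21.8,0,0,0,-0.6,-1],[36,-21.8,0,0,0,-0.6,-1],[36,-21.8,0,0,0,-0.6,-1],[36,-21.8,0,0,0,-0.6,-1],[36,-21.8,0,0,0,-0.6,-1]]]'
python3 - <<'E'
from h import *
im,i=snap('wrist');cv2.imwrite('pics/w10.png',cv2.resize(im[80:280,200:440,::-1],None,fx=3,fy=3))
find(i,'wrist',['movement_holder_c']);blob(im,i,19)
hsv=cv2.cvtColor(im,cv2.COLOR_RGB2HSV);m=cv2.inRange(hsv,(12,130,110),(35,255,255));m[:100]=0;m[290:]=0;m[:,:230]=0;m[:,430:]=0
v,u=np.nonzero(m);print(len(u),u.mean(),v.mean(),pix2w(i,u.mean(),v.mean(),14).round(1))
rows(456,273,110,180)
E
```

```text
time: 24.18
ee_pos: [449.3, 277.2, 115.6]
tool_rot: [-1.55, -2.73, -0.0]
contact_force: [0.6, 0.3, 0.9]
width: 85.2
finger_force: 0.0
movement_holder_c 0.89 [645.0, 321.0, 17.0] 520 270
movement_holder_c 0.79 [454.0, 273.0, 18.0] 322 213
blob 316 208 r 30.2 [445.7 274.4  19. ] ((315.70941162109375, 209.61343383789062), (50.1196403503418, 40.850440979003906), 28.442928314208984)
404 302.39356435643566 188.32178217821783 [427.  283.2  14. ]
at [452.3 272.9 115.3] yaw 120.4 q7 -0.3 shift [-0.18  0.32  0.53] turn [-0.002 -0.    -1.04 ] n 0.1
```

View pics/w10.png

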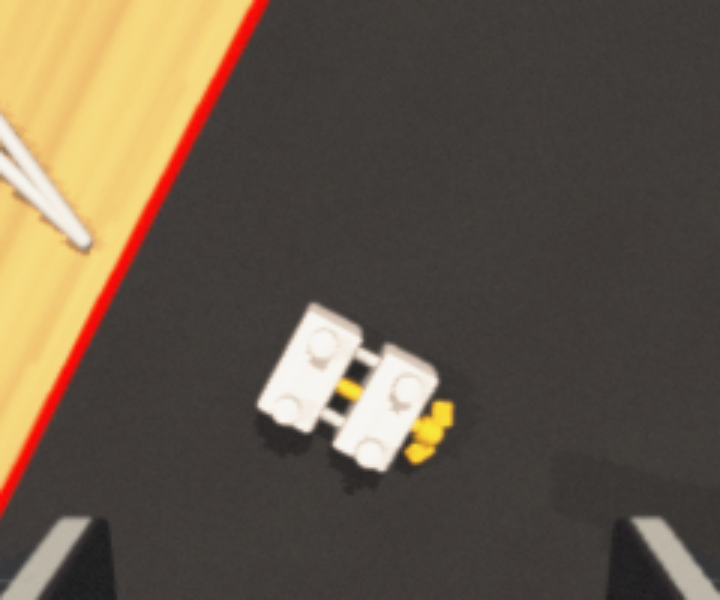

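The silver holder's jaws are centred at crop (348,387) and the brass nut at (429,432), so its x axis points near world +x. Turning to grip across its y.

```bash
python3 - <<'E'
from h import *
i=cams.camera_info('wrist')
a=pix2w(i,316,209,19);b=pix2w(i,343,224,14);print(a.round(1),b.round(1),np.degrees(np.arctan2(*(b-a)[[1,0]])))
E
python3 -m crank '[[[0,0,0,0,0,-1.07,-1],[0,0,0,0,0,-1.07,-1],[0,0,0,0,0,-1.07,-1],[0,0,0,0,0,-1.07,-1],[0,0,0,0,0,-1.07,-1],[0,0,0,0,0,-1.07,-1],[0,0,0,0,0,-1.07,-1]]]'
python3 - <<'E'
from h import *
im,i=snap('wrist');cv2.imwrite('pics/w11.png',cv2.resize(im[80:280,200:440,::-1],None,fx=3,fy=3))
find(i,'wrist',['movement_holder_c']);blob(im,i,19)
rows(452,273,6,182)
E
```

```text
[449.2 269.9  19. ] [478.6 268.6  14. ] -2.477075003048081
time: 25.15
ee_pos: [453.6, 271.4, 115.4]
tool_rot: [0.039, -3.14, 0.001]
contact_force: [0.7, 0.3, -0.2]
width: 85.3
finger_force: 0.0
movement_holder_c 0.63 [295.0, 446.0, 10.0] 556 10
movement_holder_c 0.57 [453.0, 270.0, 16.0] 318 206
blob 321 199 r 30.4 [444.7 272.   19. ] ((320.5, 199.0), (50.0, 39.0), 90.0)
at [453.3 272.  115.7] yaw -178.6 q7 0.65 shift [ 0.12  0.11 10.97] turn [-0.001 -0.001 -0.01 ] n 1.8
```

View pics/w11.png

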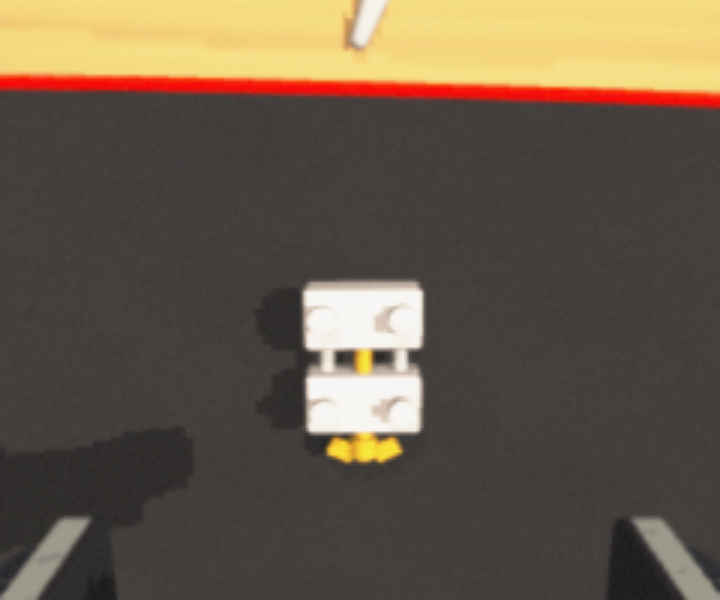

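The holder is square to the tool, its jaws centred at about (321,200), roughly 6 mm ahead along tool x. Gripping it.

```bash
python3 -m crank '[[[0.55,0,5,0,0,0,-1],[0.55,0,9,0,0,0,-1],[0.55,0,10.7,0,0,0,-1],[0.55,0,10.7,0,0,0,-1],[0.55,0,10.7,0,0,0,0.9],[0.55,0,10.7,0,0,0,0.9],[0.55,0,10.7,0,0,0,0.9],[0.55,0,10.7,0,0,0,0.9]]]' 45
python3 -m crank '[[[0,0,-1,0,0,0,0.9],[0,0,-6,0,0,0,0.9],[0,0,-9,0,0,0,0.9],[0,0,-9,0,0,0,0.9]]]'
python3 - <<'E'
from h import *
im,i=snap('wrist');find(i,'wrist',['movement_holder_c'])
rows(640,-176,97,86)
E
```

```text
time: 26.25
ee_pos: [448.1, 273.5, 10.3]
tool_rot: [-0.045, 3.14, 0.0]
contact_force: [-1.0, -1.7, 5.9]
width: 32.2
finger_force: 44.5
time: 26.75
ee_pos: [448.7, 274.2, 101.7]
tool_rot: [-0.045, 3.137, 0.002]
contact_force: [-0.5, -0.6, -0.7]
width: 32.5
finger_force: 45.1
movement_holder_c 0.82 [293.0, 442.0, 12.0] 564 7
movement_holder_c 0.66 [450.0, 271.0, 109.0] 314 268
at [447.2 272.7  99. ] yaw -178.4 q7 0.63 shift [-17.98 -45.4    0.24] turn [-1.000e-03  1.000e-03  1.669e+00] n 7.8
```

```bash
python3 -m crank '[[[-18,-45.3,0,0,0,1.669,0.9],[-18,-45.3,0,0,0,1.669,0.9],[-18,-45.3,0,0,0,1.669,0.9],[-18,-45.3,0,0,0,1.669,0.9],[-18,-45.3,0,0,0,1.669,0.9],[-18,-45.3,0,0,0,1.669,0.9],[-18,-45.3,0,0,0,1.669,0.9],[-18,-45.3,0,0,0,1.669,0.9]]]'
python3 -m crank '[[[0,0,0,0,0,0.17,0.9],[0,0,0,0,0,0.17,0.9],[0,0,0,0,0,0.17,0.9]]]'
python3 - <<'E'
from h import *
rows(640,-175,20,86)
E
```

```text
time: 27.85
ee_pos: [639.8, -177.6, 97.0]
tool_rot: [-2.116, -2.319, 0.004]
contact_force: [-0.0, -0.2, 0.3]
width: 32.2
finger_force: 45.1
time: 28.22
ee_pos: [639.8, -172.9, 98.2]
tool_rot: [-2.291, -2.147, 0.001]
contact_force: [-0.1, -0.0, -1.1]
width: 32.5
finger_force: 45.1
at [ 639.8 -172.9   98.2] yaw 86.3 q7 -0.11 shift [-0.21  0.05  7.82] turn [-0.002 -0.001  0.005] n 1.3
```

```bash
python3 -m crank '[[[-0.2,0,5,0,0,0,0.9],[-0.2,0,7,0,0,0,0.9],[-0.2,0,8,0,0,0,0.9],[-0.2,0,8,0,0,0,0.9],[-0.2,0,8,0,0,0,0.9]]]'
python3 - <<'E'
from h import *
im,i=snap('wrist');find(i,'wrist',['movement_holder_c','large_die_c'])
E
```

```text
time: 28.85
ee_pos: [641.4, -176.4, 20.7]
tool_rot: [2.296, 2.141, 0.002]
contact_force: [0.0, -0.9, -0.7]
width: 32.2
finger_force: 45.1
large_die_c 0.91 [644.0, -102.0, 23.0] 315 116
```

```bash
python3 -m crank '[[[0,0,0.4,0,0,0,0.9],[0,0,0.7,0,0,0,0.9],[0,0,0.75,0,0,0,0.9],[0,0,0.75,0,0,0,0.9]]]'
python3 -m crank '[[[0,0,0,0,0,0,-0.15],[0,0,0,0,0,0,-0.15],[0,0,-0.1,0,0,0,-0.15],[0,0,-4,0,0,0,-0.3],[0,0,-10,0,0,0,-1],[0,0,-16,0,0,0,-1],[-2,0,-22,0,0,0,-1],[-2,0,-22,0,0,0,-1]]]'
python3 -m crank '[[[0,0,0,0,0,0,-1],[0,0,0,0,0,0,-1]]]'
python3 - <<'E'
from h import *
im,i=snap('wrist');find(i,'wrist',['movement_holder_c','large_die_c','pocket_watch_c'])
hsv=cv2.cvtColor(im,cv2.COLOR_RGB2HSV)
for c in('scene','side'):
    im,i=snap(c);print(c);find(i,c,['movement_holder_c','large_die_c','small_die_c','cushion_case_c','pocket_watch_c','middle_die_c','dust_cover_c','canister_c'])
E
```

```text
time: 29.5
ee_pos: [640.3, -176.5, 12.8]
tool_rot: [2.298, 2.142, -0.001]
contact_force: [-2.9, 0.3, 6.6]
width: 32.3
finger_force: 45.9
time: 30.5
ee_pos: [641.5, -198.7, 237.8]
tool_rot: [2.294, 2.132, 0.006]
contact_force: [0.7, -0.4, -1.0]
width: 85.1
finger_force: 0.0
time: 30.75
ee_pos: [638.0, -195.7, 229.6]
tool_rot: [-2.295, -2.141, 0.002]
contact_force: [-0.0, 0.1, -0.6]
width: 85.2
finger_force: 0.0
movement_holder_c 0.86 [638.0, -183.0, 18.0] 320 172
movement_holder_c 0.2 [640.0, -105.0, 22.0] 318 106
large_die_c 0.79 [641.0, -106.0, 22.0] 318 106
pocket_watch_c 0.67 [632.0, -267.0, 21.0] 320 234
scene
movement_holder_c 0.63 [298.0, 447.0, 18.0] 467 238
movement_holder_c 0.44 [645.0, -179.0, 19.0] 230 202
large_die_c 0.51 [652.0, -99.0, 22.0] 245 216
cushion_case_c 0.52 [649.0, 108.0, 17.0] 298 253
pocket_watch_c 0.49 [638.0, -268.0, 24.0] 212 186
dust_cover_c 0.46 [533.0, -357.0, 22.0] 219 156
canister_c 0.66 [460.0, -251.0, 27.0] 256 158
side
movement_holder_c 0.58 [645.0, 323.0, 24.0] 188 255
movement_holder_c 0.57 [292.0, 447.0, 16.0] 299 380
movement_holder_c 0.51 [636.0, -166.0, 23.0] 295 133
large_die_c 0.69 [646.0, -96.0, 26.0] 280 145
small_die_c 0.61 [649.0, 187.0, 24.0] 222 213
cushion_case_c 0.71 [645.0, 101.0, 16.0] 243 193
middle_die_c 0.45 [433.0, 94.0, 25.0] 317 217
dust_cover_c 0.63 [524.0, -351.0, 24.0] 355 109
canister_c 0.45 [445.0, -254.0, 26.0] 367 133
```

```bash
python3 -c "
from rig import robot
print(robot.sign_off())"
```

```text
the job is handed in; nothing more can be done
None
```

I handed in the job at about 31 s, with the watch, movement holder and largest die in the three-compartment tray and the square case and smallest die in the two-compartment tray; the last camera readings put all five in their compartments and the middle die, dust cover and canister where they started, though I did not look at a final picture and sign-off gave no verdict.

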